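# Sweep the copy lamps off and set the backlight for a negative scan

### The job

Get the light right for scanning a negative. Run one finger along the bank of five rocker switches in a single light stroke so that every copy lamp is off, without leaning on the box and without lifting the finger away until the last rocker is over. Set the backlight's click-stop dimmer to the fifth click up (clockwise) from its off stop, leave everything else on the desk where it is, and let go.

Things in the scene. Friction and masses are not known exactly. Their poses are not given: they have to be found in the camera images.
- bank: Grey switch box, 286 mm long (its y), 74 mm deep (its x), 46 mm high, fixed. Origin: on the desk under its centre, z up. On its centre line five equal white rockers sw1..sw5 in a row, centred at y = +92, +46, 0, -46, -92 mm (sw1 at the cable-gland end); each 40 mm wide (x), 42 mm long (y), 4 mm gaps, rocking about its middle. All start on.
- bank_start (a point): Nominal point on the level half of sw1 (box y = +104.5 mm, 49 mm above the desk, 3 mm above the box's top). A rocker's top is a shallow V: the half that is down lies level at 49 mm on a solid stop, the other half slopes up to about 54 mm at its outer end. A finger set down here and slid towards -y, lightly touching the level halves, meets each raised half in turn and tips it over.
- bank_finish (a point): Nominal point at the outer (-y) end of sw5, box y = -113 mm, 49 mm above the desk. The box does not stand quite level: it leans rigidly along its row, this end up to 2.8 mm high or low and the other end the opposite; the given poses do not show it. A raised half takes about 3 N at its end, more nearer its middle, and snaps over only when within 1.5 mm of level; a finger too low presses on solid stops.
- dimmer_box: Dark control box of the backlight, 100 x 100 mm, 45 mm high, fixed, with an engraved scale of ten strokes round its knob, one a click (the two end strokes longer). Origin: centre of its underside; the knob's axis is vertical through it.
- dimmer_grip (a point): Point on the axis of the dimmer knob at the height to grip it, 71 mm above the desk. The knob is a round ribbed aluminium cylinder, 46 mm in diameter, 36 mm tall (from 48 to 84 mm above the desk, clear of the box top by 3 mm), with a dark pointer line on top; grip it at any yaw. It takes about 0.15 Nm to turn over a click; a grip of 40 N or more does not slip.
- dimmer (a joint): Turn of the dimmer knob in rad: 0 at off (a hard end stop), growing clockwise seen from above; a click every 30 degrees (0.5236 rad), nine in all; it springs into the nearest click when let go. Starts on click 1, 2 or 3; the fifth click is 2.618 rad. At off the pointer points between -x and +y of the box.
- sw1 (a joint): Tilt of rocker sw1 in rad: 0.25 fully on (its +y half down, -y half up), 0 fully off (its -y half down, +y half up).
- sw2 (a joint): Tilt of rocker sw2 in rad: 0.25 fully on (its +y half down, -y half up), 0 fully off (its -y half down, +y half up).
- sw3 (a joint): Tilt of rocker sw3 in rad: 0.25 fully on (its +y half down, -y half up), 0 fully off (its -y half down, +y half up).
- sw4 (a joint): Tilt of rocker sw4 in rad: 0.25 fully on (its +y half down, -y half up), 0 fully off (its -y half down, +y half up).
- sw5 (a joint): Tilt of rocker sw5 in rad: 0.25 fully on (its +y half down, -y half up), 0 fully off (its -y half down, +y half up).
- film_can_a: Dark film canister, 35 mm across and 52 mm tall, standing behind the switch box. Origin: centre of its underside. Leave alone.
- film_can_b: Another such canister, farther back on the desk. Leave alone.
- lens_cap: Black lens cap, 77 mm across, 10 mm thick, lying in front of the dimmer box. Origin: centre of its underside. Leave alone.
- loupe: Dark magnifying loupe, 54 mm across, 58 mm tall, standing at the back of the desk. Origin: centre of its underside. Leave alone.
- dust_brush: Dust brush, 160 mm long, lying just behind the switch box. Leave alone.
- card_case: Flat grey memory-card case, 60 x 84 x 12 mm, lying on the desk to the left of the switch box. Origin: centre of its underside. Leave alone.
Not all that is in view belongs to the job. Leave any green, pink or red look-alike of the dimmer_box alone.

How it is judged:
By the outcome, as a careful person would: the job done as asked, in the order asked, and still so for the second after the job is handed in, with the robot touching nothing.
It also fails if it takes over 72 s, if anything falls off the work surface, if the arm or the gripper's body presses on something with over 40 N, if the wrist force passes 120 N, or if a joint passes its speed limit or range.

### The arm

A 7-joint arm with a two-finger parallel gripper is mounted at the origin on the work surface. World frame = base frame: x ahead of the robot, y to its left, z up, the work surface at z = 0. Lengths are in m, angles in rad, forces in N, time in s.
With the tool pointing down it reaches from about 0.35 to 0.9 m from the base axis. Payload 8.1 kg.
Tool frame: the origin (TCP) lies on the centre line of the jaws, within the pads' length; the fingertips stand 17 mm ahead of it and the grasp point (between the pads) lies 2 mm behind it; z points along the fingers, y is the direction in which the jaws open and shut (so a half turn about z gives the same grasp; the last joint's range is limited). The gripper opens to 92 mm and grips with 3 to 60 N. Pads are 19 mm wide; open, the fingers measure 130 mm over their backs; the gripper's body (75 mm by 190 mm) begins 47 mm behind the grasp point.
Start: joints at [-1.402, 0.434, 0.025, 1.573, -0.012, 1.134, -0.075], TCP at [0.168, 0.602, 0.244] pointing down, gripper open.
Joint ranges: [-2.62, 2.62], [-0.44, 2.09], [-1.27, 1.32], [0.08, 2.57], [-1.32, 4.46], [0.12, 2], [-2.74, 2.74]. Speed limits (rad/s): [2.22, 2.22, 3.01, 3.01, 3.14, 3.14, 3.14].

### API

Orientations are given as a rotation vector (axis times angle).
In Python, from cell import arm, imaging, job gives the robot as it stands.
- The arm moves only by the tool jog_arm, never from a script. Its argument "moves" is a list of rows, each an object with "fingers": the closure, from -1 (fully open) to 1 (shut); "xyz": the shift along the tool's x, y, z in cm, a list of three; "angular": the turn, a rotation vector about the tool's x, y, z in rad, a list of three. In form: [{"fingers": fingers, "xyz": [dx, dy, dz], "angular": [ax, ay, az]}, ...]. A call has 1 to 12 rows; each row is the pose to reach, as a shift and turn from the pose commanded when the call began, along the tool's axes at that moment; what a row does not reach only later rows make up. A row lasts 1/8 s, in which the tool goes at most 62.5 mm and 10.7 degrees, less where a joint would pass 70% of its speed; a pose out of reach is approached as far as the arm can. A call with a gripper value outside its range is refused whole. The fingers move at their own pace and stop on an object; "grip_force" is the grip in N (left out, the last holds). Time passes only in rows, so rows that repeat a pose let the fingers close. It gives the time, the measured TCP pose, the force and the opening at its end, in the units of the state.
- arm.observe(): the state, without advancing time (a new reading comes with each control period).
- imaging.get_image(name): name is "side" or "top"; returns the picture (480x640x3 uint8, red, green, blue); there is no depth.
- imaging.camera_params(name): a dict with "fx", "fy", "cx", "cy" (pixels), "rvec" (rotation vector, rad) and "tvec" (3), from world to camera coordinates, as OpenCV has them. Camera axes: x right, y down, z forward; pixel columns grow to the right and rows downward; lengths in m; the calibration is good to about 2 mm. A picture is of the moment at which its call begins. camera_params takes no time and is no camera call.
- job.sign_off(): hands the job in, once; it reports no verdict.
The state is a dict: "clock": time; "joints": joint angles; "dq": joint speeds; "joint_efforts": joint torques, N m; "position": TCP position; "ee_rot": TCP orientation; "force": force on the tool from outside, world axes, zero at the start; "ft_torque": the same for the moment, N m; "width": opening from 0.0 (shut) to 1.0 (fully open).
Only numpy, scipy, OpenCV 4.12 (cv2) and the standard library are available. Lean on these libraries where they do the work, as an engineer would, in place of code of your own. Each camera call takes 0.05 s, during which the arm holds its last target. There are 200 camera calls.

## Working session

There is one attempt and no reset: what is moved stays moved. The work goes in short steps, Python scripts to look and compute and a tool call to move; the robot and the scene stay as the last step left them, time stands still between calls to the robot, and variables do not carry over. Pictures are saved under pics/ and viewed, about 8 in all and at most 12, crops included, and the job is handed in when it is done.

Besides the shell and the picture viewer there is one more tool, called after "Call:" as name(argument=value, ...), one argument or row to a line, values as JSON. jog_arm: Moves the arm, as the interface text tells. Its arguments: {"type":"object","properties":{"moves":{"type":"array"},"grip_force":{"type":"number"}},"required":["moves"]}

```bash
ls; mkdir -p pics; python3 - <<'E'
from cell import arm, imaging
import cv2
for n in("top","side"):
    im=imaging.get_image(n); cv2.imwrite(f"pics/{n}0.png",im[:,:,::-1]); print(n,imaging.camera_params(n))
print(arm.observe())
E
```

```text
pics
top {'fx': 445.7373686752095, 'fy': 445.7373686752095, 'cx': 318.65961558324, 'cy': 243.621502191805, 'rvec': array([ 2.17148744, -2.19923254,  0.06537504]), 'tvec': array([0.06389336, 0.54761844, 1.09752848])}
side {'fx': 452.7690609676913, 'fy': 452.7690609676913, 'cx': 320.58241989353945, 'cy': 247.12576602184976, 'rvec': array([ 0.70646005, -2.68586989,  1.04174848]), 'tvec': array([0.48158896, 0.23091811, 0.83513953])}
{'clock': 0.1, 'joints': array([-1.40162614,  0.43512699,  0.0249726 ,  1.5739709 , -0.01160624,
        1.13401981, -0.07511344]), 'dq': array([ 5.45358878e-04, -1.14843536e-04,  1.35414470e-04, -1.28617058e-03,
       -6.07056250e-05, -4.16125405e-04, -1.20063505e-04]), 'joint_efforts': array([ 3.61546518e-03, -6.69128036e+01,  9.88149494e-01, -3.15144253e+01,
       -6.05321000e-02,  3.74392793e-02,  2.48143283e-05]), 'position': array([0.1677049 , 0.60163971, 0.24305339]), 'ee_rot': array([-4.25704818e-01, -3.11254682e+00,  2.16501509e-03]), 'force': array([ 0.97112748, -0.23665802, -1.00923157]), 'ft_torque': array([-0.01722238, -0.01923111, -0.0312355 ]), 'width': 0.9968139280399866}
```

View pics/top0.png

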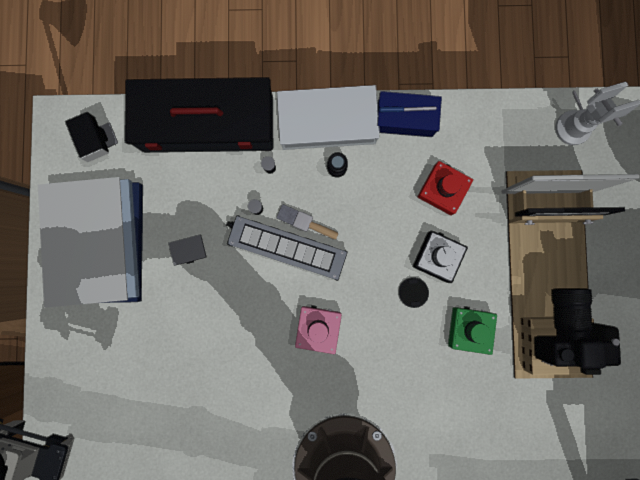

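View pics/side0.png

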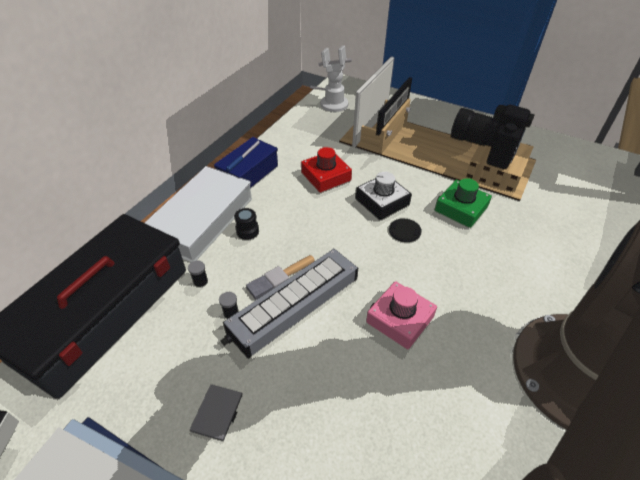

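The real dimmer is the dark box with the aluminium knob at top (441,256). The look-alikes are red (446,187), green (473,330) and pink (318,330). The bank runs from (230,230), the cable end and so sw1, to (345,262). I'll check both in one close crop.

```bash
cat > h.py <<'E'
import numpy as np, cv2
from cell import imaging
def cam(n):
    p=imaging.camera_params(n); R=cv2.Rodrigues(np.array(p["rvec"]))[0]
    K=np.array([[p["fx"],0,p["cx"]],[0,p["fy"],p["cy"]],[0,0,1]]); return K,R,np.array(p["tvec"])
def plane(n,uv,z):
    K,R,t=cam(n); uv=np.atleast_2d(np.array(uv,float)); c=-R.T@t
    d=(R.T@np.linalg.inv(K)@np.c_[uv,np.ones(len(uv))].T).T
    return c+d*((z-c[2])/d[:,2])[:,None]
def proj(n,P):
    K,R,t=cam(n); q=(K@(R@np.atleast_2d(np.array(P,float)).T+t[:,None])).T; return q[:,:2]/q[:,2:]
E
python3 - <<'E'
import cv2,numpy as np
from h import *
t=cv2.imread("pics/top0.png"); s=cv2.imread("pics/side0.png")
def crop(im,x,y,w,h,f): return cv2.resize(im[y:y+h,x:x+w],None,fx=f,fy=f,interpolation=cv2.INTER_CUBIC)
A=crop(t,220,205,133,75,6)   # 798x450
cv2.imwrite("pics/bank.png",A)
B=np.hstack([crop(t,410,226,64,64,6),crop(s,350,165,66,64,6)]); cv2.imwrite("pics/dim.png",B)
# white rockers in top
hsv=cv2.cvtColor(t,cv2.COLOR_BGR2HSV); 
m=np.zeros(t.shape[:2],np.uint8); m[205:285,225:350]=cv2.inRange(t,(165,165,165),(255,255,255))[205:285,225:350]
n,l,st,c=cv2.connectedComponentsWithStats(m,connectivity=4)
for i in range(1,n):
    if 40<st[i,4]<1500:print("w",c[i].round(1),st[i])
E
```

```text
w [277.1 270.5] [252 257  59  28 622]
```

View pics/bank.png

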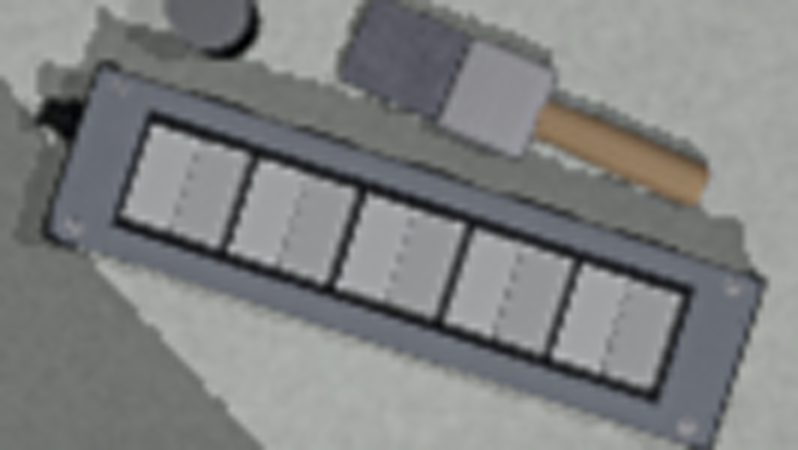

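View pics/dim.png

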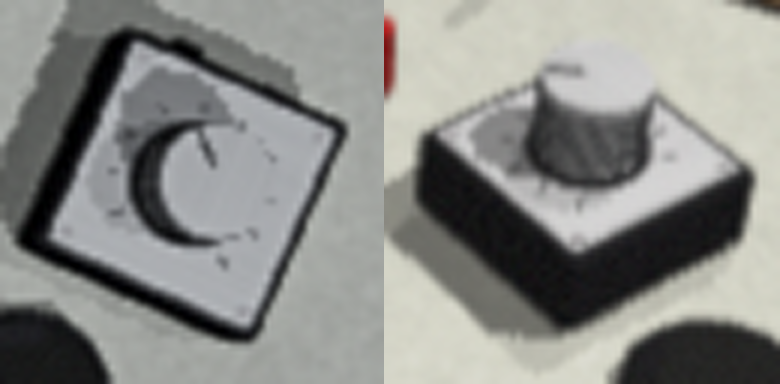

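```bash
python3 - <<'E'
from h import *
f=lambda P,o:(np.array(P,float)+.5)/6-.5+np.array(o)
np.set_printoptions(precision=4,suppress=True)
# bank: case top corners & rocker frame
def rep(nm,P,z,n="top"):
    W=plane(n,P,z)[:,:2]; print(nm,W.tolist().__repr__()[:0],W.mean(0),"sides",[round(float(np.linalg.norm(W[i]-W[(i+1)%4])),4) for i in range(4)],
     "yaw long",np.degrees(np.arctan2(*(W[0]-W[1]+W[3]-W[2])[::-1]))-90); return W
rep("case",f([(107,65),(765,280),(708,450),(50,237)],(220,205)),.046)
rep("rock",f([(150,118),(690,290),(656,398),(117,222)],(220,205)),.047)
W=rep("dimtop",f([(128,38),(343,128),(250,332),(48,240)],(410,226)),.045)
# knob: strokes and pointer
c=W.mean(0)
ang=lambda v:np.degrees(np.arctan2(v[1],v[0]))
for q in [(223,263),(120,213),(115,183),(125,135),(205,106),(270,157),(252,233)]:
    w=plane("top",f(q,(410,226)),.045)[0,:2]; print("stroke",q,np.linalg.norm(w-c).round(4),ang(w-c).round(1))
a,b=plane("top",f([(196,128),(213,165)],(410,226)),.084)[:,:2]
print("pointer",ang(a-b),"from c",ang(a-c),np.linalg.norm(a-c),np.linalg.norm(b-c))
# side view dimmer top corners
W=rep("side dimtop",np.array([[(437,134),(575,252),(748,172),(630,75)]])[0]/6.+np.array([350-64,165]),.045,"side")
# bank corners by side pixels
s=cv2.imread("pics/side0.png")
s[...]=s
P=[[*W.mean(0),.084]]; print("knob top proj side",proj("side",P),proj("top",P))
cv2.imwrite("pics/sbank.png",cv2.resize(s[240:355,215:365],None,fx=5,fy=5,interpolation=cv2.INTER_CUBIC))
E
```

```text
case  [0.5381 0.1334] sides [0.2826, 0.0727, 0.2812, 0.0739] yaw long -18.744088074894435
rock  [0.5384 0.1349] sides [0.231, 0.0459, 0.2305, 0.0445] yaw long -18.602791705093637
dimtop  [ 0.5119 -0.2421] sides [0.094, 0.0914, 0.0891, 0.0888] yaw long -24.51083636984231
stroke (223, 263) 0.034 -160.3
stroke (120, 213) 0.0317 110.9
stroke (115, 183) 0.0313 88.4
stroke (125, 135) 0.0335 52.7
stroke (205, 106) 0.0323 -11.0
stroke (270, 157) 0.0336 -71.5
stroke (252, 233) 0.031 -130.4
pointer 23.022535806174716 from c 22.04390569194785 0.02230834031463171 0.00647358883897032
side dimtop  [ 0.5039 -0.2374] sides [0.0867, 0.0887, 0.0739, 0.0919] yaw long -115.94535059436382
knob top proj side [[387.4481 178.5779]] [[444.197  259.0799]]
```

View pics/sbank.png

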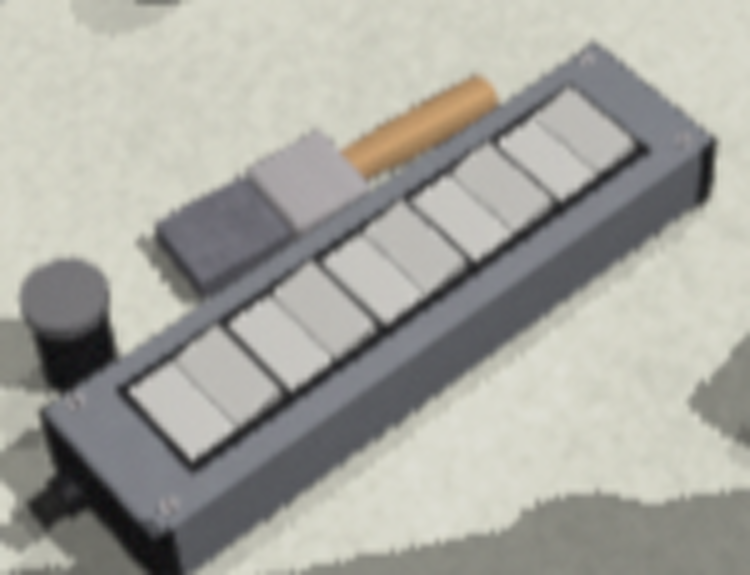

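```bash
python3 - <<'E'
from h import *
np.set_printoptions(precision=4,suppress=True)
W=plane("side",np.array([(437,134),(575,252),(748,172)])/6.+np.array([286,165]),.045)[:,:2]
print("dim side",W,(W[0]+W[2])/2,np.linalg.norm(W[0]-W[1]),np.linalg.norm(W[2]-W[1]))
W=plane("side",np.array([(45,410),(590,42),(715,145),(172,537)])/5.+np.array([215,240]),.046)[:,:2]
print("bank side",W.mean(0),[np.linalg.norm(W[i]-W[(i+1)%4]).round(4) for i in range(4)],np.degrees(np.arctan2(*(W[0]-W[1]+W[3]-W[2])[::-1]))-90)
W=plane("side",np.array([(122,390),(573,87),(648,150),(195,467)])/5.+np.array([215,240]),.047)[:,:2]
print("rock side",W.mean(0),[np.linalg.norm(W[i]-W[(i+1)%4]).round(4) for i in range(4)],np.degrees(np.arctan2(*(W[0]-W[1]+W[3]-W[2])[::-1]))-90)
# knob circle top view: light knob left edge on top + axis guess from box
from scipy.spatial.transform import Rotation as Ro
from cell import arm
print(Ro.from_rotvec(arm.observe()["ee_rot"]).as_matrix())
c=np.array([.538,.1335]); th=np.radians(-18.7); ey=np.array([-np.sin(th),np.cos(th)])
print("ey",ey,"start",c+.1045*ey,"finish",c-.113*ey)
E
```

```text
dim side [[ 0.5669 -0.2176]
 [ 0.4885 -0.1806]
 [ 0.4472 -0.2591]] [ 0.507  -0.2384] 0.08669342593707764 0.08873063976205994
bank side [0.5344 0.1371] [np.float64(0.2797), np.float64(0.0764), np.float64(0.2753), np.float64(0.0753)] -18.771435399289444
rock side [0.5356 0.1359] [np.float64(0.2299), np.float64(0.0458), np.float64(0.229), np.float64(0.0453)] -19.227267228036027
[[-0.9633  0.2685 -0.0003]
 [ 0.2685  0.9633 -0.0014]
 [-0.0001 -0.0014 -1.    ]]
ey [0.3206 0.9472] start [0.5715 0.2325] finish [0.5018 0.0265]
```

Side and top views agree to about 4 mm: bank centre about (0.537, 0.135), yaw −18.9°; dimmer about (0.509, −0.240). The pointer sits 90° past the off stroke, so it is on click 3. I'll move above sw1 with the fingers shut and the pad width along the row.

Call:
jog_arm(
  moves=[
    {"fingers": 1,"xyz": [-4.9,-2.5,0.5],"angular": [0,0,0.163]},
    {"fingers": 1,"xyz": [-9.8,-4.9,1],"angular": [0,0,0.326]},
    {"fingers": 1,"xyz": [-14.6,-7.4,2],"angular": [0,0,0.488]},
    {"fingers": 1,"xyz": [-19.5,-9.8,3],"angular": [0,0,0.651]},
    {"fingers": 1,"xyz": [-24.4,-12.3,4],"angular": [0,0,0.814]},
    {"fingers": 1,"xyz": [-29.2,-14.8,5],"angular": [0,0,0.977]},
    {"fingers": 1,"xyz": [-34.1,-17.2,6.5],"angular": [0,0,1.14]},
    {"fingers": 1,"xyz": [-39,-19.7,8],"angular": [0,0,1.302]},
    {"fingers": 1,"xyz": [-43.8,-22.1,10],"angular": [0,0,1.465]},
    {"fingers": 1,"xyz": [-48.7,-24.6,12],"angular": [0,0,1.628]},
    {"fingers": 1,"xyz": [-48.7,-24.6,13.5],"angular": [0,0,1.628]},
    {"fingers": 1,"xyz": [-48.7,-24.6,13.5],"angular": [0,0,1.628]},
  ],
  grip_force=20,
)

```text
clock: 1.6
position: [0.5694, 0.2344, 0.1072]
ee_rot: [-2.554, -1.828, 0.005]
force: [-0.7, 0.3, 0.4]
width: 0.007
```

```bash
python3 - <<'E'
from h import *
from cell import arm
from scipy.spatial.transform import Rotation as Ro
np.set_printoptions(precision=4,suppress=True)
o=arm.observe(); print(o["clock"],o["position"],o["force"],o["width"],o["joints"]);M=Ro.from_rotvec(o["ee_rot"]).as_matrix(); print(M)
tip=o["position"]+.017*M[:,2]
a=imaging.get_image("top")[:,:,::-1]; b=imaging.get_image("side")[:,:,::-1]
pt=proj("top",[tip])[0]; ps=proj("side",[tip])[0]; print(pt,ps)
A=cv2.resize(a[180:290,200:350],None,fx=5,fy=5,interpolation=cv2.INTER_CUBIC)[:, :750]
x,y=(ps-[55,45]).astype(int)
B=b[y:y+100,x:x+133]; 
cv2.imwrite("pics/near_side.png",cv2.resize(b[190:350,190:370],None,fx=4,fy=3.7,interpolation=cv2.INTER_CUBIC)); cv2.imwrite("pics/near_top.png",A)
# knob top from side crop
print("knob axis (side)",plane("side",[[596/6+286,76/6+165]],.084))
E
```

```text
1.6 [0.5694 0.2344 0.1072] [-0.6551  0.3082  0.4346] 0.00680147362113968 [-0.7851  0.5899  0.4589  1.7686 -0.3305  0.8636 -0.5035]
[[ 0.3223  0.9466 -0.0032]
 [ 0.9466 -0.3223 -0.001 ]
 [-0.002  -0.0027 -1.    ]]
[242.7719 233.6548] [248.9465 309.3806]
knob axis (side) [[ 0.5097 -0.238   0.084 ]]
```

View pics/near_side.png

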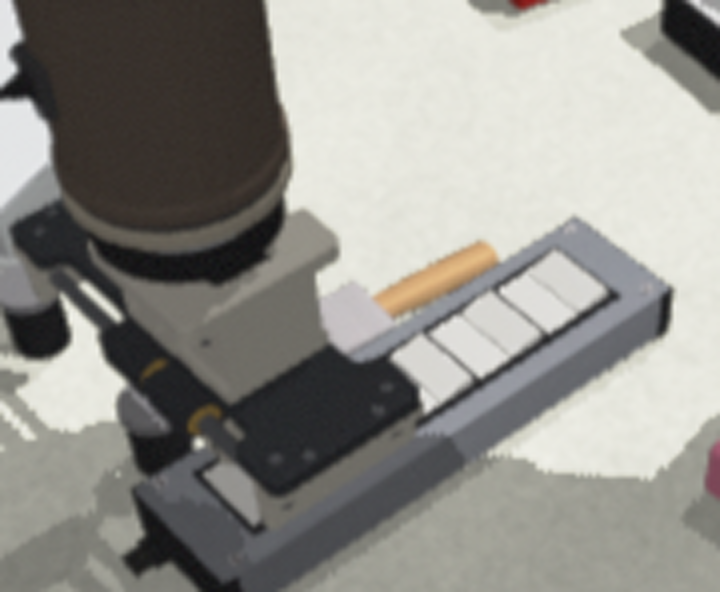

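The view shows the shut fingers over sw1's outer half, with the film can and brush clear. I'll lower in steps, reading the force each time.

Call:
jog_arm(
  moves=[
    {"fingers": 1,"xyz": [0,0.15,1.8],"angular": [0,0,0]},
    {"fingers": 1,"xyz": [0,0.15,3.5],"angular": [0,0,0]},
    {"fingers": 1,"xyz": [0,0.15,3.5],"angular": [0,0,0]},
    {"fingers": 1,"xyz": [0,0.15,3.5],"angular": [0,0,0]},
  ],
)

```text
clock: 2.2
position: [0.5723, 0.2338, 0.0736]
ee_rot: [2.555, 1.828, -0.001]
force: [-0.4, -0.3, -0.6]
width: 0.006
```

Call:
jog_arm(
  moves=[
    {"fingers": 1,"xyz": [0,0,0.2],"angular": [0,0,0]},
    {"fingers": 1,"xyz": [0,0,0.4],"angular": [0,0,0]},
    {"fingers": 1,"xyz": [0,0,0.4],"angular": [0,0,0]},
    {"fingers": 1,"xyz": [0,0,0.4],"angular": [0,0,0]},
  ],
)

```text
clock: 2.7
position: [0.5723, 0.2339, 0.0698]
ee_rot: [-2.555, -1.828, -0.0]
force: [-0.1, 0.1, -0.2]
width: 0.01
```

Call:
jog_arm(
  moves=[
    {"fingers": 1,"xyz": [0,0,0.06],"angular": [0,0,0]},
    {"fingers": 1,"xyz": [0,0,0.12],"angular": [0,0,0]},
    {"fingers": 1,"xyz": [0,0,0.12],"angular": [0,0,0]},
  ],
)

```text
clock: 3.08
position: [0.5723, 0.2338, 0.0685]
ee_rot: [-2.555, -1.828, 0.0]
force: [0.1, -0.4, 0.6]
width: 0.0
```

Call:
jog_arm(
  moves=[
    {"fingers": 1,"xyz": [0,0,0.03],"angular": [0,0,0]},
    {"fingers": 1,"xyz": [0,0,0.07],"angular": [0,0,0]},
    {"fingers": 1,"xyz": [0,0,0.07],"angular": [0,0,0]},
  ],
)

```text
clock: 3.45
position: [0.5723, 0.2338, 0.0678]
ee_rot: [-2.555, -1.828, 0.0]
force: [0.7, 0.2, 0.1]
width: 0.005
```

Call:
jog_arm(
  moves=[
    {"fingers": 1,"xyz": [0,0,0.03],"angular": [0,0,0]},
    {"fingers": 1,"xyz": [0,0,0.07],"angular": [0,0,0]},
    {"fingers": 1,"xyz": [0,0,0.07],"angular": [0,0,0]},
  ],
)

```text
clock: 3.82
position: [0.5722, 0.2338, 0.0671]
ee_rot: [-2.555, -1.828, 0.0]
force: [-0.2, 0.8, -0.1]
width: 0.003
```

Call:
jog_arm(
  moves=[
    {"fingers": 1,"xyz": [0,0,0.03],"angular": [0,0,0]},
    {"fingers": 1,"xyz": [0,0,0.06],"angular": [0,0,0]},
    {"fingers": 1,"xyz": [0,0,0.06],"angular": [0,0,0]},
  ],
)

```text
clock: 4.2
position: [0.5723, 0.2339, 0.0669]
ee_rot: [-2.555, -1.827, -0.0]
force: [-2.3, -0.0, 4.8]
width: 0.007
```

Contact at TCP z ≈ 66.9 mm (tip 49.9 mm, 5 N). So the sw1 end is about 0.9 mm high, a slope of about 0.008 down towards sw5, and contact stiffness is about 12 N/mm. I'll ease off slightly and start the stroke with that slope.

Call:
jog_arm(
  moves=[
    {"fingers": 1,"xyz": [0,0,-0.02],"angular": [0,0,0]},
    {"fingers": 1,"xyz": [-0.4,0,-0.02],"angular": [0,0,0]},
    {"fingers": 1,"xyz": [-0.8,0,-0.01],"angular": [0,0,0]},
    {"fingers": 1,"xyz": [-1.2,0,-0.01],"angular": [0,0,0]},
    {"fingers": 1,"xyz": [-1.6,0,-0.01],"angular": [0,0,0]},
    {"fingers": 1,"xyz": [-2.0,0,0],"angular": [0,0,0]},
    {"fingers": 1,"xyz": [-2.4,0,0],"angular": [0,0,0]},
    {"fingers": 1,"xyz": [-2.5,0,0],"angular": [0,0,0]},
    {"fingers": 1,"xyz": [-2.5,0,0],"angular": [0,0,0]},
  ],
)

```text
clock: 5.32
position: [0.5646, 0.2102, 0.0668]
ee_rot: [2.555, 1.827, 0.001]
force: [0.6, 1.7, 6.6]
width: 0.008
```

```bash
python3 - <<'E'
from h import *
b=imaging.get_image("side")[:,:,::-1]; a=imaging.get_image("top")[:,:,::-1]
A=cv2.resize(b[270:350,205:305],None,fx=4,fy=4,interpolation=cv2.INTER_CUBIC)
B=cv2.resize(a[190:270,210:310],None,fx=4,fy=4,interpolation=cv2.INTER_CUBIC)
cv2.imwrite("pics/s1.png",np.hstack([A,B]))
E
```

```text
(no output)
```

View pics/s1.png

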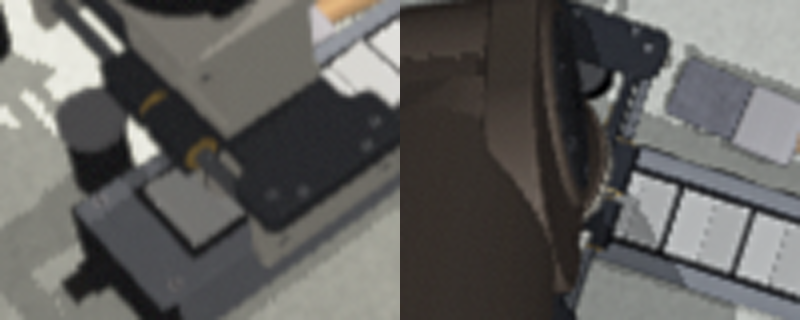

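The picture doesn't show sw1's tilt clearly. The height is still about level (66.8 mm) past sw1's end, and the force exceeds what an unsnapped rocker would give, so sw1 is over. I'll ease off a little and continue, correcting the height by force.

Call:
jog_arm(
  moves=[
    {"fingers": 1,"xyz": [-0.4,0,-0.02],"angular": [0,0,0]},
    {"fingers": 1,"xyz": [-0.8,0,-0.03],"angular": [0,0,0]},
    {"fingers": 1,"xyz": [-1.2,0,-0.03],"angular": [0,0,0]},
    {"fingers": 1,"xyz": [-1.6,0,-0.03],"angular": [0,0,0]},
    {"fingers": 1,"xyz": [-2.0,0,-0.03],"angular": [0,0,0]},
    {"fingers": 1,"xyz": [-2.1,0,-0.03],"angular": [0,0,0]},
    {"fingers": 1,"xyz": [-2.1,0,-0.03],"angular": [0,0,0]},
  ],
)

```text
clock: 6.3
position: [0.5571, 0.1897, 0.0666]
ee_rot: [2.556, 1.827, -0.002]
force: [-0.9, -2.0, 0.6]
width: 0.002
```

Call:
jog_arm(
  moves=[
    {"fingers": 1,"xyz": [-0.4,0,0.01],"angular": [0,0,0]},
    {"fingers": 1,"xyz": [-0.8,0,0.02],"angular": [0,0,0]},
    {"fingers": 1,"xyz": [-1.2,0,0.02],"angular": [0,0,0]},
    {"fingers": 1,"xyz": [-1.6,0,0.03],"angular": [0,0,0]},
    {"fingers": 1,"xyz": [-2.0,0,0.03],"angular": [0,0,0]},
    {"fingers": 1,"xyz": [-2.4,0,0.03],"angular": [0,0,0]},
    {"fingers": 1,"xyz": [-2.4,0,0.03],"angular": [0,0,0]},
  ],
)

```text
clock: 7.18
position: [0.5493, 0.1665, 0.0665]
ee_rot: [2.556, 1.826, -0.001]
force: [-1.0, -0.7, 3.6]
width: 0.004
```

Call:
jog_arm(
  moves=[
    {"fingers": 1,"xyz": [-0.4,0,0],"angular": [0,0,0]},
    {"fingers": 1,"xyz": [-0.8,0,0],"angular": [0,0,0]},
    {"fingers": 1,"xyz": [-1.2,0,0.01],"angular": [0,0,0]},
    {"fingers": 1,"xyz": [-1.6,0,0.01],"angular": [0,0,0]},
    {"fingers": 1,"xyz": [-2.0,0,0.01],"angular": [0,0,0]},
    {"fingers": 1,"xyz": [-2.1,0,0.02],"angular": [0,0,0]},
    {"fingers": 1,"xyz": [-2.1,0,0.02],"angular": [0,0,0]},
  ],
)

```text
clock: 8.05
position: [0.5427, 0.1473, 0.0663]
ee_rot: [2.556, 1.827, -0.001]
force: [-0.5, 0.0, 1.9]
width: 0.005
```

Call:
jog_arm(
  moves=[
    {"fingers": 1,"xyz": [-0.4,0,0],"angular": [0,0,0]},
    {"fingers": 1,"xyz": [-0.8,0,0],"angular": [0,0,0]},
    {"fingers": 1,"xyz": [-1.2,0,0.01],"angular": [0,0,0]},
    {"fingers": 1,"xyz": [-1.6,0,0.01],"angular": [0,0,0]},
    {"fingers": 1,"xyz": [-2.0,0,0.02],"angular": [0,0,0]},
    {"fingers": 1,"xyz": [-2.4,0,0.02],"angular": [0,0,0]},
    {"fingers": 1,"xyz": [-2.5,0,0.02],"angular": [0,0,0]},
    {"fingers": 1,"xyz": [-2.5,0,0.02],"angular": [0,0,0]},
  ],
)

```text
clock: 9.05
position: [0.5348, 0.1236, 0.0661]
ee_rot: [2.556, 1.827, -0.0]
force: [0.2, 0.4, 5.1]
width: 0.008
```

Call:
jog_arm(
  moves=[
    {"fingers": 1,"xyz": [-0.4,0,0],"angular": [0,0,0]},
    {"fingers": 1,"xyz": [-0.8,0,0],"angular": [0,0,0]},
    {"fingers": 1,"xyz": [-1.2,0,0],"angular": [0,0,0]},
    {"fingers": 1,"xyz": [-1.6,0,0.01],"angular": [0,0,0]},
    {"fingers": 1,"xyz": [-2.0,0,0.01],"angular": [0,0,0]},
    {"fingers": 1,"xyz": [-2.1,0,0.01],"angular": [0,0,0]},
    {"fingers": 1,"xyz": [-2.1,0,0.01],"angular": [0,0,0]},
  ],
)

```text
clock: 9.93
position: [0.5277, 0.1037, 0.0659]
ee_rot: [2.556, 1.827, -0.001]
force: [-0.6, -0.8, 1.8]
width: 0.004
```

Call:
jog_arm(
  moves=[
    {"fingers": 1,"xyz": [-0.4,0,0],"angular": [0,0,0]},
    {"fingers": 1,"xyz": [-0.8,0,0],"angular": [0,0,0]},
    {"fingers": 1,"xyz": [-1.2,0,0.01],"angular": [0,0,0]},
    {"fingers": 1,"xyz": [-1.6,0,0.01],"angular": [0,0,0]},
    {"fingers": 1,"xyz": [-2.0,0,0.02],"angular": [0,0,0]},
    {"fingers": 1,"xyz": [-2.4,0,0.02],"angular": [0,0,0]},
    {"fingers": 1,"xyz": [-2.5,0,0.02],"angular": [0,0,0]},
    {"fingers": 1,"xyz": [-2.5,0,0.02],"angular": [0,0,0]},
  ],
)

```text
clock: 10.92
position: [0.5198, 0.0801, 0.0658]
ee_rot: [2.556, 1.827, -0.001]
force: [-0.3, -0.3, 3.8]
width: 0.004
```

Call:
jog_arm(
  moves=[
    {"fingers": 1,"xyz": [-0.4,0,0],"angular": [0,0,0]},
    {"fingers": 1,"xyz": [-0.8,0,0],"angular": [0,0,0]},
    {"fingers": 1,"xyz": [-1.2,0,0.01],"angular": [0,0,0]},
    {"fingers": 1,"xyz": [-1.6,0,0.01],"angular": [0,0,0]},
    {"fingers": 1,"xyz": [-2.0,0,0.02],"angular": [0,0,0]},
    {"fingers": 1,"xyz": [-2.1,0,0.02],"angular": [0,0,0]},
    {"fingers": 1,"xyz": [-2.1,0,0.02],"angular": [0,0,0]},
  ],
)

```text
clock: 11.8
position: [0.513, 0.0602, 0.0656]
ee_rot: [2.556, 1.827, -0.001]
force: [0.6, -0.6, 1.1]
width: 0.001
```

Call:
jog_arm(
  moves=[
    {"fingers": 1,"xyz": [-0.4,0,0],"angular": [0,0,0]},
    {"fingers": 1,"xyz": [-0.8,0,0.01],"angular": [0,0,0]},
    {"fingers": 1,"xyz": [-1.2,0,0.01],"angular": [0,0,0]},
    {"fingers": 1,"xyz": [-1.6,0,0.02],"angular": [0,0,0]},
    {"fingers": 1,"xyz": [-2.0,0,0.02],"angular": [0,0,0]},
    {"fingers": 1,"xyz": [-2.4,0,0.03],"angular": [0,0,0]},
    {"fingers": 1,"xyz": [-2.8,0,0.03],"angular": [0,0,0]},
    {"fingers": 1,"xyz": [-3.1,0,0.03],"angular": [0,0,0]},
    {"fingers": 1,"xyz": [-3.1,0,0.03],"angular": [0,0,0]},
  ],
)

```text
clock: 12.92
position: [0.503, 0.0309, 0.0653]
ee_rot: [2.556, 1.827, -0.0]
force: [0.2, 0.2, 4.4]
width: 0.004
```

```bash
python3 - <<'E'
from h import *
b=imaging.get_image("side")[:,:,::-1]; a=imaging.get_image("top")[:,:,::-1]
A=cv2.resize(b[240:350,215:350],None,fx=3,fy=4,interpolation=cv2.INTER_CUBIC)
B=cv2.resize(a[200:290,225:350],None,fx=3,fy=440/90,interpolation=cv2.INTER_CUBIC)
cv2.imwrite("pics/s5.png",np.hstack([A,B]))
E
```

```text
(no output)
```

View pics/s5.png

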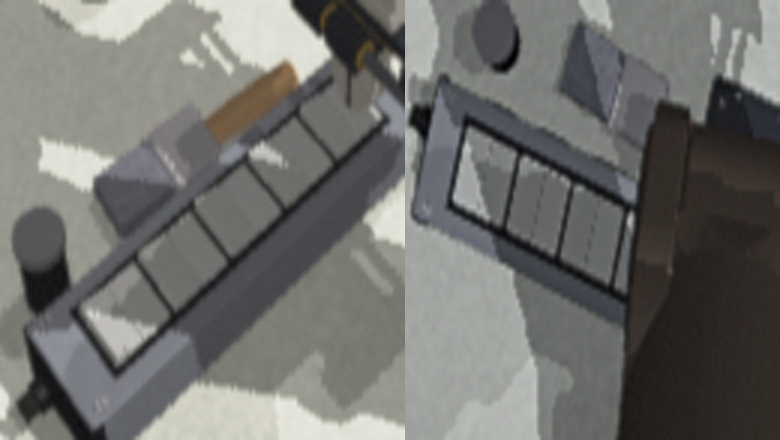

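Heights along the stroke follow one line (66.9 to 65.3 mm) at 1–7 N, which fits every rocker being over. I'll lift and head to the dimmer.

Call:
jog_arm(
  moves=[
    {"fingers": 1,"xyz": [0,0,-2],"angular": [0,0,0]},
    {"fingers": 1,"xyz": [0,0,-6],"angular": [0,0,0]},
    {"fingers": -1,"xyz": [-4,1.5,-8],"angular": [0,0,0]},
    {"fingers": -1,"xyz": [-9,3.3,-8],"angular": [0,0,0]},
    {"fingers": -1,"xyz": [-14,5.2,-8],"angular": [0,0,0]},
    {"fingers": -1,"xyz": [-19,7,-8],"angular": [0,0,0]},
    {"fingers": -1,"xyz": [-23,8.5,-8],"angular": [0,0,0]},
    {"fingers": -1,"xyz": [-25.3,9.3,-8],"angular": [0,0,0]},
    {"fingers": -1,"xyz": [-25.3,9.3,-8],"angular": [0,0,0]},
    {"fingers": -1,"xyz": [-25.3,9.3,-8],"angular": [0,0,0]},
  ],
)

```text
clock: 14.28
position: [0.509, -0.237, 0.1448]
ee_rot: [-2.554, -1.827, 0.001]
force: [0.3, -0.1, 0.2]
width: 0.826
```

```bash
python3 - <<'E'
from h import *
from cell import arm
o=arm.observe(); print(o["position"],o["ee_rot"],o["joints"].round(3),o["width"])
b=imaging.get_image("side")[:,:,::-1]; a=imaging.get_image("top")[:,:,::-1]
A=cv2.resize(b[235:355,210:365],None,fx=2.58,fy=2.58,interpolation=cv2.INTER_CUBIC)
B=cv2.resize(a[205:285,225:350],None,fx=3.2,fy=3.2,interpolation=cv2.INTER_CUBIC)
C=cv2.resize(b[100:235,310:465],None,fx=2.58,fy=2.58,interpolation=cv2.INTER_CUBIC)
B=np.vstack([B,np.zeros((A.shape[0]-B.shape[0],B.shape[1],3),np.uint8)]) if B.shape[0]<A.shape[0] else B[:A.shape[0]]
AB=np.hstack([A,B])[:,:800]; im=np.zeros((600,800,3),np.uint8); im[:A.shape[0],:AB.shape[1]]=AB
h=600-A.shape[0]; im[A.shape[0]:,:C.shape[1]]=C[-h:] ; cv2.imwrite("pics/after.png",im)
E
```

```text
[ 0.5090467  -0.2370132   0.14477733] [-2.55356007e+00 -1.82739682e+00  6.29669878e-04] [-0.027  0.468  0.513  1.877 -0.293  0.873  0.302] 0.8262942544653123
```

View pics/after.png

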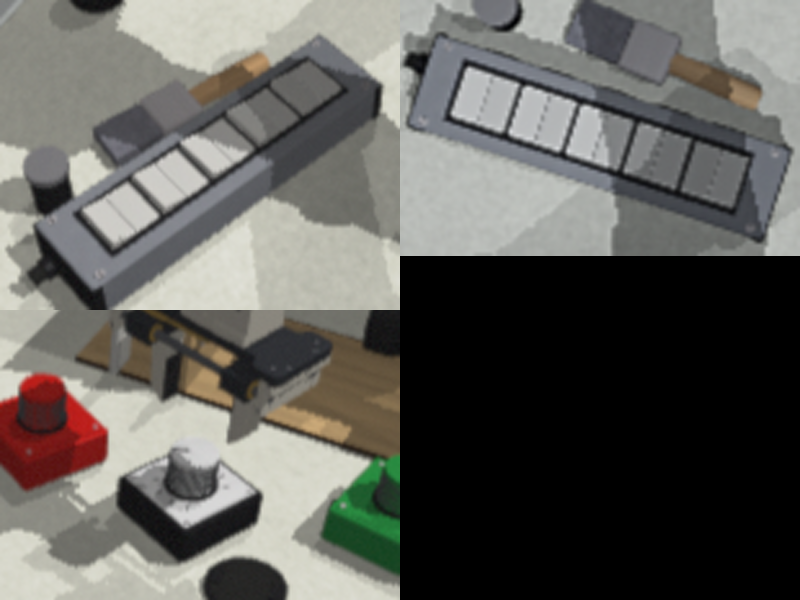

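```bash
python3 - <<'E'
from h import *
np.set_printoptions(precision=1,suppress=True)
b1=imaging.get_image("side").mean(2); a1=imaging.get_image("top").mean(2)
a0=cv2.imread("pics/top0.png").mean(2); b0=cv2.imread("pics/side0.png").mean(2)
c=np.array([.537,.135]); th=np.radians(-18.9); ey=np.array([-np.sin(th),np.cos(th)]); ex=np.array([np.cos(th),np.sin(th)])
for n,im0,im1,cc in(("top",a0,a1,[.5383,.134]),("side",b0,b1,[.535,.1365])):
  for k,y in enumerate([.092,.046,0,-.046,-.092]):
    r=[]
    for im in(im0,im1):
      for s in(1,-1):
        P=[[*(np.array(cc)+ex*u+ey*(y+s*v)),.050] for u in np.linspace(-.013,.013,7) for v in np.linspace(.006,.015,5)]
        uv=proj(n,P).astype(np.float32)
        r.append(np.median(cv2.remap(im.astype(np.float32),uv[:,:1],uv[:,1:],cv2.INTER_LINEAR)))
    print(n,"sw%d"%(k+1),"before +y,-y",np.array(r[:2]),"ratio %.3f"%(r[0]/r[1]),"after",np.array(r[2:]),"ratio %.3f"%(r[2]/r[3]))
E
```

```text
top sw1 before +y,-y [159.  148.8] ratio 1.068 after [188.3 181. ] ratio 1.040
top sw2 before +y,-y [159.2 148.8] ratio 1.070 after [188.4 181.3] ratio 1.039
top sw3 before +y,-y [159.9 148.7] ratio 1.076 after [188.6 129.6] ratio 1.456
top sw4 before +y,-y [160.4 148.6] ratio 1.079 after [132.7 106.5] ratio 1.245
top sw5 before +y,-y [161. 149.] ratio 1.080 after [101.5 106.4] ratio 0.954
side sw1 before +y,-y [195.7 185.8] ratio 1.054 after [202.4 200.4] ratio 1.010
side sw2 before +y,-y [196.1 185.8] ratio 1.055 after [202.6 200.6] ratio 1.010
side sw3 before +y,-y [196.2 185.8] ratio 1.056 after [202.7 130.5] ratio 1.552
side sw4 before +y,-y [196.2 185.6] ratio 1.057 after [127.2 103.1] ratio 1.234
side sw5 before +y,-y [196.5 185.7] ratio 1.058 after [100. 103.] ratio 0.971
```

sw1–sw3 have the same new shading, so they are tipped. sw4 and sw5 are in the arm's shadow; I'll check them later. Next I'll lower over the knob and close gently first.

Call:
jog_arm(
  moves=[
    {"fingers": -1,"xyz": [-0.2,0.15,2],"angular": [0,0,0]},
    {"fingers": -1,"xyz": [-0.2,0.15,4.5],"angular": [0,0,0]},
    {"fingers": -1,"xyz": [-0.2,0.15,6.5],"angular": [0,0,0]},
    {"fingers": -1,"xyz": [-0.2,0.15,7.6],"angular": [0,0,0]},
    {"fingers": -1,"xyz": [-0.2,0.15,7.6],"angular": [0,0,0]},
    {"fingers": -1,"xyz": [-0.2,0.15,7.6],"angular": [0,0,0]},
  ],
)

```text
clock: 15.22
position: [0.5106, -0.2406, 0.07]
ee_rot: [2.555, 1.827, 0.001]
force: [-0.1, -0.3, -0.1]
width: 0.997
```

```bash
python3 - <<'E'
from h import *
b=imaging.get_image("side")[:,:,::-1]; a=imaging.get_image("top")[:,:,::-1]
A=cv2.resize(b[120:230,320:450],None,fx=6,fy=5.4,interpolation=cv2.INTER_CUBIC)
cv2.imwrite("pics/knob.png",A)
E
```

```text
(no output)
```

View pics/knob.png

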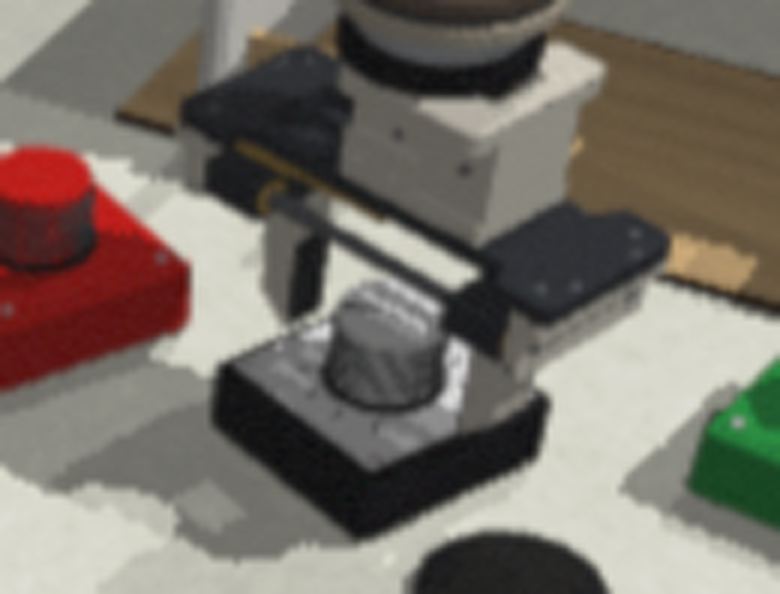

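The fingers straddle the knob clear of the box top. I'll close gently and read the side force.

Call:
jog_arm(
  moves=[
    {"fingers": 1,"xyz": [0,0,0.1],"angular": [0,0,0]},
    {"fingers": 1,"xyz": [0,0,0.1],"angular": [0,0,0]},
    {"fingers": 1,"xyz": [0,0,0.1],"angular": [0,0,0]},
    {"fingers": 1,"xyz": [0,0,0.1],"angular": [0,0,0]},
    {"fingers": 1,"xyz": [0,0,0.1],"angular": [0,0,0]},
    {"fingers": 1,"xyz": [0,0,0.1],"angular": [0,0,0]},
  ],
  grip_force=8,
)

```text
clock: 16.08
position: [0.5125, -0.2413, 0.0688]
ee_rot: [2.552, 1.826, 0.003]
force: [7.4, -2.3, -4.5]
width: 0.504
```

Call:
jog_arm(
  moves=[
    {"fingers": 1,"xyz": [0,0.1,0],"angular": [0,0,0]},
    {"fingers": 1,"xyz": [0,0.2,0],"angular": [0,0,0]},
    {"fingers": 1,"xyz": [0,0.2,0],"angular": [0,0,0]},
  ],
)

```text
clock: 16.45
position: [0.5126, -0.2414, 0.0687]
ee_rot: [2.555, 1.827, 0.001]
force: [2.5, 0.1, 3.9]
width: 0.5
```

Call:
jog_arm(
  moves=[
    {"fingers": 1,"xyz": [0,0.05,0],"angular": [0,0,0]},
    {"fingers": 1,"xyz": [0,0.05,0],"angular": [0,0,0]},
    {"fingers": 1,"xyz": [0,0.05,0],"angular": [0,0,0.13]},
    {"fingers": 1,"xyz": [0,0.05,0],"angular": [0,0,0.26]},
    {"fingers": 1,"xyz": [0,0.05,0],"angular": [0,0,0.39]},
    {"fingers": 1,"xyz": [0,0.05,0],"angular": [0,0,0.52]},
    {"fingers": 1,"xyz": [0,0.05,0],"angular": [0,0,0.65]},
    {"fingers": 1,"xyz": [0,0.05,0],"angular": [0,0,0.78]},
    {"fingers": 1,"xyz": [0,0.05,0],"angular": [0,0,0.91]},
    {"fingers": 1,"xyz": [0,0.05,0],"angular": [0,0,1.04]},
    {"fingers": 1,"xyz": [0,0.05,0],"angular": [0,0,1.06]},
    {"fingers": 1,"xyz": [0,0.05,0],"angular": [0,0,1.06]},
  ],
  grip_force=55,
)

```text
clock: 17.95
position: [0.5133, -0.2422, 0.0687]
ee_rot: [3.127, 0.285, 0.002]
force: [4.7, -2.3, 2.6]
width: 0.492
```

```bash
python3 - <<'E'
import numpy as np
from cell import arm
from scipy.spatial.transform import Rotation as Ro
o=arm.observe();M=Ro.from_rotvec(o["ee_rot"]).as_matrix()
print(np.degrees(np.arctan2(M[1,0],M[0,0])),"start 71.2",o["force"],o["ft_torque"],o["joints"].round(2))
E
```

```text
10.424271174440186 start 71.2 [ 4.71187418 -2.27693104  2.62069749] [-0.62455726 -0.66428325  0.13881866] [-0.16  0.65  0.75  1.94 -0.62  0.79 -0.45]
```

Turned 60.8° clockwise. I'll let go, rise and move clear so both cameras see everything.

Call:
jog_arm(
  moves=[
    {"fingers": -1,"xyz": [0,0,0],"angular": [0,0,0]},
    {"fingers": -1,"xyz": [0,0,0],"angular": [0,0,0]},
    {"fingers": -1,"xyz": [0,0,0],"angular": [0,0,0]},
    {"fingers": -1,"xyz": [0,0,0],"angular": [0,0,0]},
    {"fingers": -1,"xyz": [0,0,-2],"angular": [0,0,0]},
    {"fingers": -1,"xyz": [0,0,-6],"angular": [0,0,0]},
    {"fingers": -1,"xyz": [0,0,-12],"angular": [0,0,0]},
    {"fingers": -1,"xyz": [-4,2,-17],"angular": [0,0,0]},
    {"fingers": -1,"xyz": [-9,4,-17],"angular": [0,0,0]},
    {"fingers": -1,"xyz": [-14,4,-17],"angular": [0,0,0]},
    {"fingers": -1,"xyz": [-14,4,-17],"angular": [0,0,0]},
  ],
)

```text
clock: 19.32
position: [0.378, -0.3074, 0.2397]
ee_rot: [-3.128, -0.275, -0.002]
force: [0.4, -0.2, -0.2]
width: 1.003
```

```bash
python3 - <<'E'
from h import *
b=imaging.get_image("side")[:,:,::-1]; a=imaging.get_image("top")[:,:,::-1]
cv2.imwrite("pics/top_end.png",a); cv2.imwrite("pics/side_end.png",b)
A=cv2.resize(a[190:320,225:485],(780,390),interpolation=cv2.INTER_CUBIC)
B=cv2.resize(b[160:360,200:460],(273,210)); C=cv2.resize(b[160:220,350:420],(245,210),interpolation=cv2.INTER_CUBIC); D=cv2.resize(a[226:290,410:474],(262,210),interpolation=cv2.INTER_CUBIC)
cv2.imwrite("pics/end.png",np.vstack([A,np.hstack([B,C,D])]))
E
```

```text
(no output)
```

View pics/end.png

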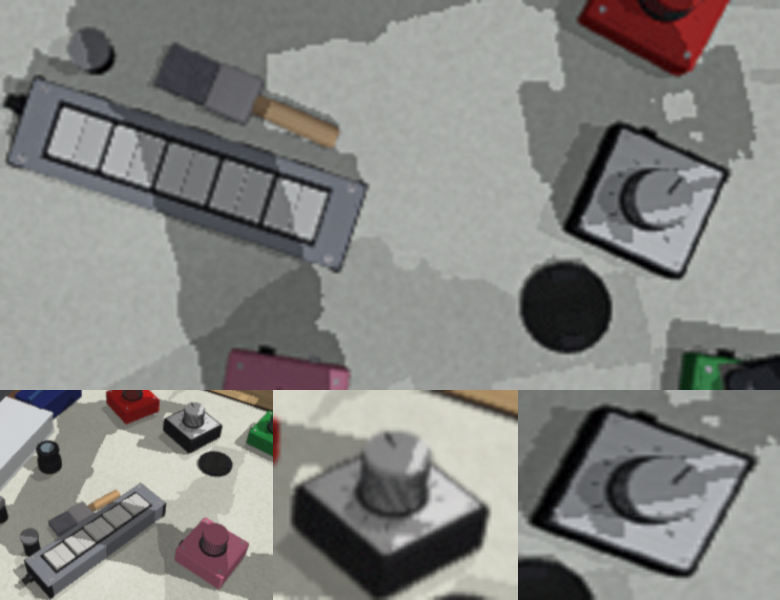

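```bash
python3 - <<'E'
from h import *
np.set_printoptions(precision=0,suppress=True)
th=np.radians(-18.9); ey=np.array([-np.sin(th),np.cos(th)]); ex=np.array([np.cos(th),np.sin(th)])
for n,f,cc in(("top","top_end",[.5383,.134]),("side","side_end",[.535,.1365])):
  im=cv2.imread(f"pics/{f}.png").mean(2).astype(np.float32)
  for k,y in enumerate([.092,.046,0,-.046,-.092]):
    r=[]
    for s in(1,-1):
        uv=proj(n,[[*(np.array(cc)+ex*u+ey*(y+s*v)),.050] for u in np.linspace(-.014,.014,8) for v in np.linspace(.006,.015,5)]).astype(np.float32)
        r.append(np.percentile(cv2.remap(im,uv[:,:1],uv[:,1:],cv2.INTER_LINEAR),[10,50,90]))
    print(n,k+1,"+y",r[0],"-y",r[1])
im0=cv2.imread("pics/top0.png").astype(int);im1=cv2.imread("pics/top_end.png").astype(int)
W=plane("top",np.array([(668,193),(682,178)])/3.+[225,190],.084)
print("pointer",np.degrees(np.arctan2(*(W[1]-W[0])[1::-1])),"expected",110.5-150)
E
```

```text
top 1 +y [172. 172. 174.] -y [165. 165. 167.]
top 2 +y [172. 173. 174.] -y [114. 118. 167.]
top 3 +y [118. 119. 120.] -y [115. 116. 117.]
top 4 +y [118. 119. 120.] -y [116. 116. 117.]
top 5 +y [116. 119. 172.] -y [167. 167. 169.]
side 1 +y [198. 200. 201.] -y [197. 198. 199.]
side 2 +y [197. 200. 201.] -y [128. 162. 199.]
side 3 +y [125. 126. 127.] -y [128. 128. 129.]
side 4 +y [125. 126. 127.] -y [128. 129. 129.]
side 5 +y [124. 126. 156.] -y [195. 199. 199.]
pointer -44.25629809290329 expected -39.5
```

All five rockers shade alike. To be certain they are off, I'll check geometrically: a raised +y end shifts sw1's outer edge in the side view.

```bash
python3 - <<'E'
from h import *
np.set_printoptions(precision=1,suppress=True)
th=np.radians(-18.9); ey=np.array([-np.sin(th),np.cos(th)]); ex=np.array([np.cos(th),np.sin(th)])
for n,cc in(("side",[.535,.1365]),("top",[.5383,.134])):
  print(n,"5mm rise px",proj(n,[[*(np.array(cc)+.113*ey),.054]])-proj(n,[[*(np.array(cc)+.113*ey),.049]]))
  for nm,lo,hi in(("sw1 +y end",.104,.122),("sw5 -y end",-.104,-.122)):
    ys=np.linspace(lo,hi,37)
    for f in(n+"0",n+"_end"):
      im=cv2.imread(f"pics/{f}.png").mean(2).astype(np.float32); pr=[]
      for u in np.linspace(-.012,.012,9):
        uv=proj(n,[[*(np.array(cc)+ex*u+ey*y),.049] for y in ys]).astype(np.float32)
        pr.append(cv2.remap(im,uv[:,:1],uv[:,1:],cv2.INTER_LINEAR)[:,0])
      p=np.median(pr,0); h=(p[:6].mean()+p.min())/2; i=np.argmax(p<h); print(nm,f,"edge mm %.1f"%(1000*ys[i]))
s=[cv2.resize(cv2.imread(f"pics/{f}.png")[245:340,225:355],(780,285),interpolation=cv2.INTER_CUBIC) for f in("side0","side_end")]
cv2.imwrite("pics/cmp.png",np.vstack(s))
E
```

```text
side 5mm rise px [[-0.3 -1.5]]
sw1 +y end side0 edge mm 114.0
sw1 +y end side_end edge mm 111.0
sw5 -y end side0 edge mm -113.0
sw5 -y end side_end edge mm -112.5
top 5mm rise px [[-0.4 -0.2]]
sw1 +y end top0 edge mm 115.0
sw1 +y end top_end edge mm 113.5
sw5 -y end top0 edge mm -112.0
sw5 -y end top_end edge mm -113.0
```

View pics/cmp.png

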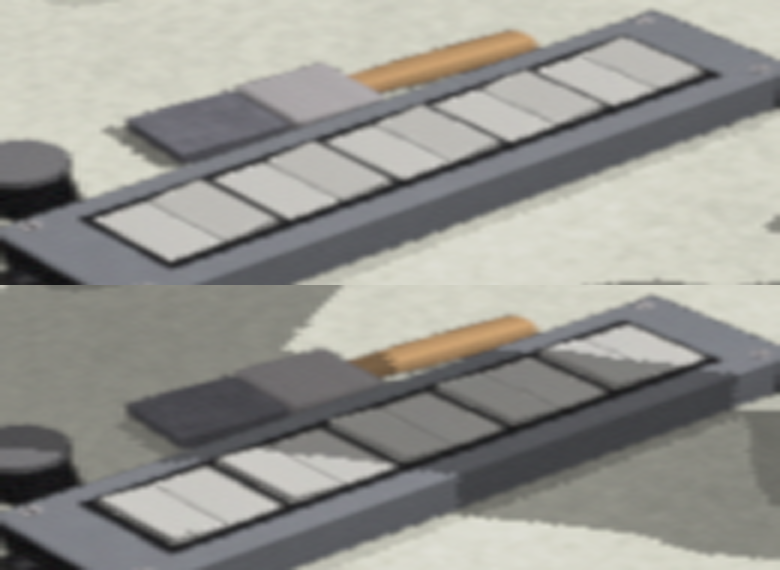

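The comparison shows raised +y ends (a thick dark edge on the left) on every rocker afterwards and on none before. The pointer is at −44° against −39.5° expected for click 5, well within half a click. Handing in.

```bash
python3 -c "
from cell import arm,job
o=arm.observe();print(o['clock'],o['force'],o['width']);print(job.sign_off())"
```

```text
19.425 [0.89206308 0.391545   0.70667808] 1.0032941037119927
the job is handed in; nothing more can be done
None
```

I switched off all five copy lamps in one stroke and set the dimmer to its fifth click, then handed the job in at 19.4 s with the gripper open and touching nothing.

- **Switch stroke:** I slid the shut fingertips along the rockers from sw1 to sw5 without lifting. The force read 1–7 N at the pause after each step. I corrected the height as I went; the sw1 end stood about 0.9 mm high.
- **Rocker check:** The last side view shows all five +y ends raised, and all five rockers shade alike. sw1's outer edge also moved about 3 mm in that view. The edge check at sw5 was inconclusive: about 0.5–1 mm, with the two cameras disagreeing on direction. The shading of sw3 and sw4 could only be compared in shadow.
- **Dimmer:** It started on click 3, read from the pointer and the long end strokes. I gripped at 55 N, turned it 60.8° clockwise and let go. The pointer then read −44° against −39.5° for click 5, well under half a click off.
- **Other objects:** I touched none of them. The film can, brush and lens cap look unmoved in the last pictures. I did not measure the other items.

The two cameras disagreed by about 4–6 mm on positions. I used averages, and centred on the knob by feel, about 2 mm.

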